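Check and repack a paint-pot case, then stamp it

ROBOT

A 6-joint arm with a two-finger parallel gripper is mounted at the origin on the work surface. World frame = base frame: x ahead of the robot, y to its left, z up, the work surface at z = 0. Lengths are in m, angles in rad, forces in N, time in s.
With the tool pointing down it reaches from about 0.375 to 0.9 m from the base axis. Payload 3.1 kg.
Tool frame: the origin (TCP) lies between the finger pads; the fingertips stand manip.nose_length ahead of it and the grasp point (between the pads) lies 5 mm behind it (manip.nose_length is the distance from the TCP to the fingertips, in m); z points along the fingers, y is the line along which they close (so a half turn about z gives the same grasp; the last joint's range is limited). The gripper opens to 85 mm and grips with 20 to 120 N. Pads are 22 mm wide; open, the fingers measure 114 mm over their backs; the gripper's body (76 mm by 85 mm) begins 54 mm behind the grasp point. The pads swing forward as they close: fully open they stand 13 mm farther back than shut.
Start: joints at [0.942, 0.527, 1.433, -0, 1.181, -0.178], TCP at [0.272, 0.563, 0.245] pointing down, gripper open.
Joint ranges: [-3.08, 3.08], [-0.75, 2.2], [0.22, 2.44], [-1.43, 4.57], [0, 2.65], [-2.85, 2.85]. Speed limits (rad/s): [2.79, 2.79, 3.14, 3.14, 3.14, 3.14].

INTERFACE

Orientations are given as a unit quaternion [x, y, z, w].
In Python, from station import monitor, eyes, job, manip gives the robot as it stands.
- The arm moves only by the shell command python3 -m pendant 'ROWS' [FORCE]. ROWS is JSON, a list that holds one entry, the list of rows, each a list of 7 numbers: the shift along the tool's x, y, z as a fraction of full scale, then the turn, a rotation vector about the tool's x, y, z as a fraction of full scale, then the opening, from 0 (shut) to 1 (fully open). A call has 1 to 20 rows; each row shifts and turns the commanded pose from where the row before left it, along the tool's axes as they then stand; what a row does not reach is not made up. Full scale, the value 1, is 800 mm for a shift and 0.12 rad for a turn. A row lasts 1/10 s, in which the tool goes at most 50 mm and 8.59 degrees, less where a joint would pass 70% of its speed; a pose out of reach is approached as far as the arm can. A call with a number of a shift or a turn outside -1 to 1 is refused whole. A call with a gripper value outside its range is refused whole. The fingers move at their own pace and stop on an object; FORCE is the grip in N (left out, the last holds). Time passes only in rows, so rows that do not move let the fingers close. It gives the time, the measured TCP pose, the force, the opening and the grip force at its end, in the units of the state.
- monitor.sense(): the state, without advancing time (a new reading comes with each control period).
- eyes.snapshot(name): name is "side" or "top" or "wrist"; returns a dict with "pixels" (480x640x3 uint8, red, green, blue), "depth" (480x640 float32, m along the optical axis (not along the pixel's ray), 0 where there is no reading), "intrinsics" (3x3 intrinsics, pixels), "eye" and "attitude" of the camera in the world. Camera axes: x right, y down, z forward; pixel columns grow to the right and rows downward; lengths in m; the calibration is good to about 2 mm. A picture is of the moment at which its call begins.
- job.sign_off(): hands the job in; it is judged then, once.
The state is a dict: "t": time; "q": joint angles; "qd": joint speeds; "tau": joint torques, N m; "tcp_pos": TCP position; "tool_rot": TCP orientation; "force": force on the tool from outside, world axes, zero at the start; "ft_torque": the same for the moment, N m; "finger_gap": opening from 0.0 (shut) to 1.0 (fully open); "gripper_force": force on a finger pad.
Only numpy, scipy, OpenCV 4.12 (cv2) and the standard library are available. Lean on these libraries where they do the work, as an engineer would, in place of code of your own. Each camera call takes 0.05 s, during which the arm holds its last target. There are 200 camera calls.

TASK

Swing the lid of the grey paint case wide open and check the pots against its colour layout: take every pot that does not match the colour of the strip it stands on out to the wooden tray, and stand each pot waiting on the bench in a free compartment of its own colour. Leave the matching pots in their columns and the spray can, water jar and brush alone. When the case is right, close the lid fully, then press the red head of the check stamp down to its stop and let it spring back.

Things in the scene. Friction and masses are not known exactly. Their poses are not given: they have to be found in the camera images.
- case: grey case base, fixed, 194 (x) x 196 (y) x 14 mm high, walls 7 to 8 mm thick, holding three columns of two compartments. Origin: centre of its underside on the bench; x points to the hinge side, away from the robot (within 0.25 rad)
- lid (a joint): angle of the deep grey lid (194 x 196 x 38 mm, 300 g) in rad: 0 closed, 1.75 fully open; the hinge runs along the case's far edge. Its stiff hinge holds the lid wherever it is left; moving it takes about 4 N at the handle
- lid_handle (a point): middle of the lid's bar handle, a round steel bar about 10 mm thick and 90 mm long, parallel to the hinge, 35 mm clear above the lid's outer face and 15 mm in from the lid's free edge (87.5 mm above the bench when closed). It moves with the lid; seen from the hinge with the lid closed it is 179 mm towards the robot and 73 mm up
- lid_hinge (a point): middle of the lid's hinge line, 14.5 mm above the bench; its y axis is the hinge axis
- strip_teal: teal (blue-green) layout strip, fixed: floor of one column of the case. Origin: centre of its underside, 4 mm above the bench; x runs along the column towards the hinge. Pots stand 2 mm above the origin. Two compartments, centred at x = -37.5 mm and +37.5 mm, y = 0, about 72 x 57 mm clear, divider tops 8 mm above the origin; a patch of the same colour lies behind them. Column order varies
- strip_rust: rust (orange-red) layout strip, fixed: floor of one column of the case. Origin: centre of its underside, 4 mm above the bench; x runs along the column towards the hinge. Pots stand 2 mm above the origin. Two compartments, centred at x = -37.5 mm and +37.5 mm, y = 0, about 72 x 57 mm clear, divider tops 8 mm above the origin; a patch of the same colour lies behind them. Column order varies
- strip_purple: purple layout strip, fixed: floor of one column of the case. Origin: centre of its underside, 4 mm above the bench; x runs along the column towards the hinge. Pots stand 2 mm above the origin. Two compartments, centred at x = -37.5 mm and +37.5 mm, y = 0, about 72 x 57 mm clear, divider tops 8 mm above the origin; a patch of the same colour lies behind them. Column order varies
- tray: shallow wooden tray for pots taken out, fixed, 200 (x) x 95 (y) x 14 mm, floor and walls 4 mm thick. Origin: centre of its underside on the bench; empty at the start. Three pots fit side by side along its x
- stamp_top (a point): centre of the top of the check stamp's red press head (a 42 mm disc, 104 mm above the bench when up) on a black stand with an 85 x 75 mm steel foot (85 along its x, 75 along y). It is pressed straight down
- stamp_head (a joint): how far the stamp head is pressed, m: 0 up, 0.014 at its stop; a spring pushes it up, about 3 N at first and 10 N at the stop
- spray: loose black and red spray can, 52 mm diameter, 160 mm tall, bystander; origin at its foot
- water_jar: loose glass water jar, 72 mm diameter, 85 mm tall, bystander; origin at its foot
- brush: loose 160 mm paint brush lying flat, bystander; origin near its middle
- teal_a_mid (a point): centre (half-way up, 17 mm above its foot) of a teal paint pot with a teal cap: plain upright cylinder, 40 mm diameter, 34 mm tall, 60 g. None if absent
- rust_a_mid (a point): centre (half-way up, 17 mm above its foot) of a rust paint pot with a rust cap: plain upright cylinder, 40 mm diameter, 34 mm tall, 60 g. None if absent
- purple_a_mid (a point): centre (half-way up, 17 mm above its foot) of a purple paint pot with a purple cap: plain upright cylinder, 40 mm diameter, 34 mm tall, 60 g. None if absent
- yellow_a_mid (a point): centre (half-way up, 17 mm above its foot) of a yellow paint pot with a yellow cap: plain upright cylinder, 40 mm diameter, 34 mm tall, 60 g. None if absent
- teal_b_mid (a point): centre (half-way up, 17 mm above its foot) of a teal paint pot with a teal cap: plain upright cylinder, 40 mm diameter, 34 mm tall, 60 g. None if absent
- rust_b_mid (a point): centre (half-way up, 17 mm above its foot) of a rust paint pot with a rust cap: plain upright cylinder, 40 mm diameter, 34 mm tall, 60 g. None if absent
- teal_c_mid (a point): centre (half-way up, 17 mm above its foot) of a teal paint pot with a teal cap: plain upright cylinder, 40 mm diameter, 34 mm tall, 60 g. None if absent
- rust_c_mid (a point): centre (half-way up, 17 mm above its foot) of a rust paint pot with a rust cap: plain upright cylinder, 40 mm diameter, 34 mm tall, 60 g. None if absent
- purple_b_mid (a point): centre (half-way up, 17 mm above its foot) of a purple paint pot with a purple cap: plain upright cylinder, 40 mm diameter, 34 mm tall, 60 g. None if absent
Mind the look-alikes: they are no part of the job. Of the things that look like the tray, take the one that is farthest to the robot's right at the start. What is shaped like the part that bears purple_b_mid but pink is not meant.

How it is judged:
On the way, in this order (a step that is already met when the one before it is completed fails the run):
1. the lid is wide open (value of joint lid above 1.2 rad), for 0.2 s.
2. every wrongly packed pot is in the tray and every bench pot stands in a compartment of its own colour (x of yellow_a_mid in the frame of tray between -0.098 and 0.098 m and y of yellow_a_mid in the frame of tray between -0.046 and 0.046 m and z of yellow_a_mid in the frame of tray between 0.01 and 0.04 m and contact force between each of yellow_a, teal_b, rust_b and the fingers below 0.1 N and x of teal_b_mid in the frame of tray between -0.098 and 0.098 m and y of teal_b_mid in the frame of tray between -0.046 and 0.046 m and z of teal_b_mid in the frame of tray between 0.01 and 0.04 m and x of rust_b_mid in the frame of tray between -0.098 and 0.098 m and y of rust_b_mid in the frame of tray between -0.046 and 0.046 m and z of rust_b_mid in the frame of tray between 0.01 and 0.04 m and x of teal_c_mid in the frame of strip_teal between -0.06 and 0.06 m and y of teal_c_mid in the frame of strip_teal between -0.018 and 0.018 m and z of teal_c_mid in the frame of strip_teal between 0.012 and 0.026 m and angle between each of teal_c_mid, rust_c_mid, purple_b_mid's own z axis and vertical below 0.25 rad and x of rust_c_mid in the frame of strip_rust between -0.06 and 0.06 m and y of rust_c_mid in the frame of strip_rust between -0.018 and 0.018 m and z of rust_c_mid in the frame of strip_rust between 0.012 and 0.026 m and x of purple_b_mid in the frame of strip_purple between -0.06 and 0.06 m and y of purple_b_mid in the frame of strip_purple between -0.018 and 0.018 m and z of purple_b_mid in the frame of strip_purple between 0.012 and 0.026 m), for 0.2 s.
3. the lid is closed (value of joint lid below 0.05 rad), for 0.2 s.
4. the stamp head is pressed to its stop (value of joint stamp_head above 0.012 m), for 0.1 s.
At the end, for the whole second after the job is handed in: Lid shut (under 0.05 rad), stamp head up (within 3 mm). Every pot that stood on another colour rests in the tray; every other pot stands upright (within 0.25 rad) on the floor of a compartment of its own colour, centre within 18 mm of the column's middle line. All at rest (all of step 2 and value of joint lid below 0.05 rad and value of joint stamp_head below 0.003 m and x of teal_a_mid in the frame of strip_teal between -0.06 and 0.06 m and y of teal_a_mid in the frame of strip_teal between -0.018 and 0.018 m and z of teal_a_mid in the frame of strip_teal between 0.012 and 0.026 m and angle between each of teal_a_mid, rust_a_mid, purple_a_mid's own z axis and vertical below 0.25 rad and x of rust_a_mid in the frame of strip_rust between -0.06 and 0.06 m and y of rust_a_mid in the frame of strip_rust between -0.018 and 0.018 m and z of rust_a_mid in the frame of strip_rust between 0.012 and 0.026 m and x of purple_a_mid in the frame of strip_purple between -0.06 and 0.06 m and y of purple_a_mid in the frame of strip_purple between -0.018 and 0.018 m and z of purple_a_mid in the frame of strip_purple between 0.012 and 0.026 m and linear speed of each of teal_a, rust_a, purple_a, yellow_a, teal_b, rust_b, teal_c, rust_c, purple_b below 0.02 m/s); the robot touches nothing.
It fails at once if the spray can is moved more than 40 mm (distance of spray from where it was at the start of the episode above 0.04 m).
It fails at once if the water jar is moved more than 40 mm (distance of water_jar from where it was at the start of the episode above 0.04 m).
It fails at once if the brush is moved more than 40 mm (distance of brush from where it was at the start of the episode above 0.04 m).
Of yellow_a, teal_b, rust_b only 2 to 3 are there at a start; the rules pass over those that are not, and their reading is None.
Of teal_c, rust_c, purple_b only 2 to 3 are there at a start; the rules pass over those that are not, and their reading is None.
At some moment in a run one of teal_c, rust_c, purple_b may be knocked a few centimetres aside while the robot is not near it.
It also fails if it takes over 208 s, if anything falls off the work surface, if the arm or the gripper's body presses on something with over 40 N, if the wrist force passes 120 N, or if a joint passes its speed limit or range.

## Working session

There is one attempt and no reset: what is moved stays moved. The work goes in short steps, Python scripts to look and compute and a shell command to move; the robot and the scene stay as the last step left them, time stands still between calls to the robot, and variables do not carry over. Pictures are saved under pics/ and viewed, at most 14 in all, crops included, and the job is handed in when it is done.

```bash
ls; mkdir -p pics; python3 - <<'E'
from station import monitor, eyes, manip
import cv2,numpy as np
s=monitor.sense(); print(s['tcp_pos'],s['tool_rot'],s['finger_gap'],manip.nose_length, s['force'])
for n in ("top","side"):
    p=eyes.snapshot(n); cv2.imwrite(f"pics/{n}0.png",p['pixels'][:,:,::-1]); print(n,p['intrinsics'],p['eye'],p['attitude'],(p['depth']>0).mean())
E
```

```text
pics
[0.27187724 0.56202508 0.244356  ] [ 2.23492623e-01  9.74705060e-01 -9.62623802e-04 -4.07552000e-04] 1.0031317541301248 0.014 [-0.17179201  0.12115286  0.06874336]
top [[433.38673647   0.         318.30291999]
 [  0.         433.38673647 240.93196697]
 [  0.           0.           1.        ]] [0.29195962 0.04829262 1.22464655] [-0.69706673  0.71055129 -0.0704396   0.06521574] 0.9959342447916667
side [[550.2967807    0.         316.0754868 ]
 [  0.         550.2967807  235.37691118]
 [  0.           0.           1.        ]] [-0.12388269 -0.54345746  0.88199158] [ 0.83383843 -0.37368623  0.15768671 -0.37444223] 0.9958984375
```

View pics/top0.png

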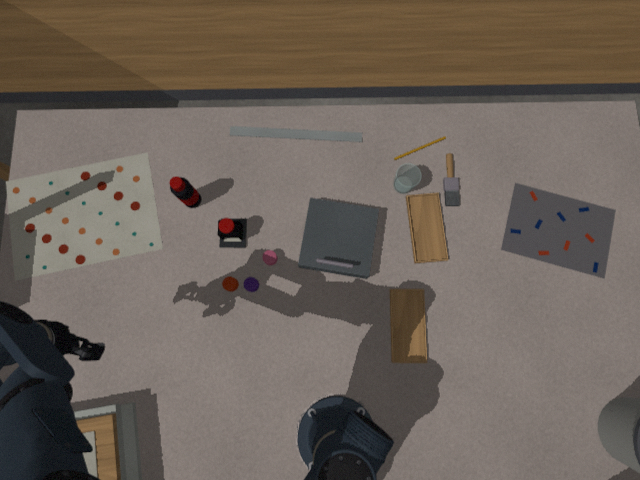

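View pics/side0.png

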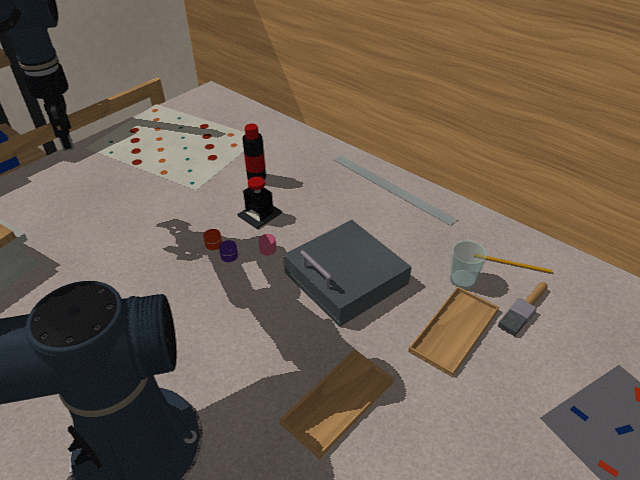

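Top view: closed lid at (342,237) with its handle at (338,263). Bench pots are rust (231,284) and purple (251,284), with a pink decoy at (270,257). The stamp head is at (228,227) and the spray can at (184,190). The look-alikes are:
- **Trays:** (428,228), (408,325) and a framed box at (100,440). I choose (428,228), the farthest right; the positions will be checked.
- **Red discs:** the stamp head (228,227), the spray cap (178,184) and the dots on the paper sheet.

```bash
cat > h.py <<'E'
from station import monitor, eyes, manip
import cv2, numpy as np
from scipy.spatial.transform import Rotation as R
def snap(n, save=None):
    p=eyes.snapshot(n)
    if save: cv2.imwrite(f"pics/{save}.png",p['pixels'][:,:,::-1])
    K=p['intrinsics']; v,u=np.mgrid[:480,:640]; d=p['depth']
    c=np.stack([(u-K[0,2])/K[0,0]*d,(v-K[1,2])/K[1,1]*d,d],-1)
    p['xyz']=c@R.from_quat(p['attitude']).as_matrix().T+p['eye']
    p['hsv']=cv2.cvtColor(p['pixels'],cv2.COLOR_RGB2HSV)
    return p
def ray(p,u,v,z):
    K=p['intrinsics']; r=R.from_quat(p['attitude']).apply([(u-K[0,2])/K[0,0],(v-K[1,2])/K[1,1],1])
    e=np.array(p['eye']); return e+r*(z-e[2])/r[2]
def comps(m,minpx=30):
    n,l,st,ce=cv2.connectedComponentsWithStats(m.astype(np.uint8))
    return [(l==i,st[i,4],ce[i]) for i in range(1,n) if st[i,4]>=minpx]
def rectw(p,m,z):
    """min-area rectangle of a mask cast on plane z: centre, sides, angle of long edge"""
    c=max(cv2.findContours(m.astype(np.uint8),0,2)[0],key=cv2.contourArea)[:,0]
    w=np.array([ray(p,u,v,z)[:2] for u,v in c],np.float32)
    return cv2.minAreaRect(w*1000)
def yaw(): 
    x=R.from_quat(monitor.sense()['tool_rot']).as_matrix(); return np.arctan2(x[1,1],x[0,1])
def go(pos,Rt=None,s=None):
    """total shift in tool axes (full-scale units) and turn (tool rotvec, full-scale) to reach pos / rotation"""
    s=s or monitor.sense(); r=R.from_quat(s['tool_rot'])
    d=r.inv().apply(np.array(pos)-s['tcp_pos'])/0.8
    t=(r.inv()*Rt).as_rotvec()/0.12 if Rt is not None else np.zeros(3)
    return d,t
def down(yang):
    """tool down, with tool y (closing line) at angle yang in the world; half turn chosen nearest present"""
    best=None; r=R.from_quat(monitor.sense()['tool_rot'])
    for a in (yang,yang+np.pi):
        y=np.array([np.cos(a),np.sin(a),0]); z=np.array([0,0,-1.]); q=R.from_matrix(np.c_[np.cross(y,z),y,z])
        m=(r.inv()*q).magnitude()
        if best is None or m<best[0]: best=(m,q)
    return best[1]
E
python3 - <<'E'
from h import *
np.set_printoptions(precision=4,suppress=True)
p=snap("top"); H,S,V=[p['hsv'][...,i].astype(int) for i in range(3)]; X=p['xyz']
roi=lambda u0,v0,u1,v1:(np.indices((480,640))[1]>=u0)&(np.indices((480,640))[1]<=u1)&(np.indices((480,640))[0]>=v0)&(np.indices((480,640))[0]<=v1)
lid=roi(285,185,395,290)&(X[...,2]>.042)&(X[...,2]<.062)
print('lid z',np.median(X[...,2][lid]),rectw(p,lid,np.median(X[...,2][lid])))
hd=roi(300,240,390,285)&(X[...,2]>.075); print('handle',hd.sum(),np.median(X[hd],0),rectw(p,hd,.0925))
wood=(H>8)&(H<25)&(S>90)&(V>60)
for nm,b in (('trayA',(400,185,455,270)),('trayB',(380,280,440,370)),('boxC',(80,420,135,480))):
    m=roi(*b)&wood; c=max(comps(m),key=lambda c:c[1])[0]; print(nm,rectw(p,c,.014),np.percentile(X[...,2][c],[5,50,95]))
for nm,b in (('rust',(220,274,241,295)),('purple',(242,274,262,295)),('pink',(260,246,282,268)),('stamp',(215,212,250,240)),('spray',(165,172,190,195)),):
    m=roi(*b)&(X[...,2]>(.025 if nm in('rust','purple','pink') else .09)); print(nm,m.sum(),np.median(X[m],0),[np.percentile(X[m],q,axis=0)[:2] for q in(3,97)])
st=roi(210,205,255,255)&(X[...,2]>.004); print('stampfoot',rectw(p,st,.01))
m=roi(390,160,425,195)&(X[...,2]>.05); print('jar',np.median(X[m],0))
cv2.imwrite("pics/crop.png",cv2.resize(p['pixels'][170:380,200:460,::-1],None,fx=3,fy=2.8))
E
```

```text
lid z 0.05408167278884246 ((532.4964599609375, -19.145118713378906), (195.92054748535156, 195.05189514160156), 79.16226959228516)
handle 177 [0.4518 0.0002 0.0955] ((453.6471252441406, -3.831104278564453), (99.16056823730469, 11.372787475585938), 79.35311889648438)
trayA ((562.0223388671875, -273.80914306640625), (199.25393676757812, 96.81072998046875), 3.8530378341674805) [-0.      0.0043  0.0138]
trayB ((287.9557189941406, -203.77174377441406), (96.38223266601562, 196.96246337890625), 88.70904541015625) [-0.0002  0.0042  0.0136]
boxC ((-12.644309997558594, 615.3927612304688), (160.7970428466797, 93.66612243652344), 8.726532936096191) [0.0936 0.1034 0.1073]
rust 168 [0.4105 0.2827 0.0337] [array([0.392 , 0.2659]), array([0.427 , 0.3006])]
purple 167 [0.409  0.2246 0.0339] [array([0.3907, 0.2082]), array([0.4256, 0.2427])]
pink 162 [0.4827 0.1748 0.0338] [array([0.4643, 0.1559]), array([0.4999, 0.1914])]
stamp 203 [0.5578 0.2802 0.1038] [array([0.5379, 0.2616]), array([0.5766, 0.2984])]
spray 360 [0.6537 0.3936 0.1339] [array([0.6368, 0.377 ]), array([0.677 , 0.4198])]
stampfoot ((559.1839599609375, 284.87286376953125), (93.48696899414062, 87.10128784179688), 86.91883087158203)
jar [ 0.7035 -0.2192  0.0755]
```

View pics/crop.png

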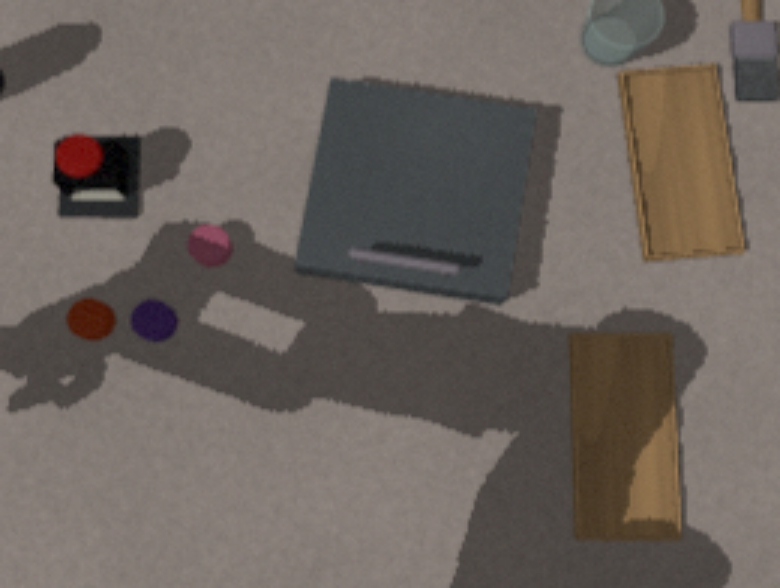

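The crop confirms the choices: the right-hand walled tray at crop (680,160), the rust and purple bench pots, the pink decoy left alone, and the stamp head at (78,155). First I turn the gripper so that it closes across the handle.

```bash
cat > g.py <<'E'
# usage: python3 g.py x y z yawdeg : remaining shift and turn to go
from h import *; import sys
np.set_printoptions(precision=4,suppress=True)
a=[float(v) for v in sys.argv[1:]]
s=monitor.sense(); Rt=down(np.radians(a[3])) if len(a)>3 else None
d,t=go(a[:3],Rt,s); print('turn first',t)
if Rt is not None: d=Rt.inv().apply(np.array(a[:3])-s['tcp_pos'])/0.8
print('shift after turn',d,'rows',np.linalg.norm(d)/.0625, 't',s['t'],'gap',s['finger_gap'],'q',s['q'])
E
python3 g.py 0.452 -0.004 0.2 -10.7
```

```text
turn first [-0.0139  0.0072 10.8898]
shift after turn [-0.6536  0.3526  0.0557] rows 11.914993309874397 t 0.15 gap 0.9999233362744729 q [ 0.9415  0.5283  1.4336 -0.      1.1814 -0.1785]
```

```bash
python3 -m pendant '[[[0,0,0,0,0,0.99,0.6],[0,0,0,0,0,0.99,0.6],[0,0,0,0,0,0.99,0.6],[0,0,0,0,0,0.99,0.6],[0,0,0,0,0,0.99,0.6],[0,0,0,0,0,0.99,0.6],[0,0,0,0,0,0.99,0.6],[0,0,0,0,0,0.99,0.6],[0,0,0,0,0,0.99,0.6],[0,0,0,0,0,0.99,0.6],[0,0,0,0,0,0.99,0.6],[0,0,0,0,0,0,0.6]]]'
python3 -m pendant '[[[-0.0467,0.0252,0.004,0,0,0,0.6],[-0.0467,0.0252,0.004,0,0,0,0.6],[-0.0467,0.0252,0.004,0,0,0,0.6],[-0.0467,0.0252,0.004,0,0,0,0.6],[-0.0467,0.0252,0.004,0,0,0,0.6],[-0.0467,0.0252,0.004,0,0,0,0.6],[-0.0467,0.0252,0.004,0,0,0,0.6],[-0.0467,0.0252,0.004,0,0,0,0.6],[-0.0467,0.0252,0.004,0,0,0,0.6],[-0.0467,0.0252,0.004,0,0,0,0.6],[-0.0467,0.0252,0.004,0,0,0,0.6],[-0.0467,0.0252,0.004,0,0,0,0.6],[-0.0467,0.0252,0.004,0,0,0,0.6],[-0.0467,0.0252,0.004,0,0,0,0.6],[0,0,0,0,0,0,0.6],[0,0,0,0,0,0,0.6]]]'
python3 g.py 0.452 -0.004 0.083 -10.7; python3 - <<'E'
from h import *
p=snap("wrist","w1"); m=(p['xyz'][...,2]>.078)&(p['xyz'][...,2]<.1); 
for c,n,ce in comps(m,200): print(n,ce,np.median(p['xyz'][c],0),rectw(p,c,.0925))
E
```

```text
t: 1.35
tcp_pos: [0.2721, 0.5623, 0.2449]
tool_rot: [0.77, 0.638, -0.0, 0.0]
force: [-0.2, -0.2, 0.0]
finger_gap: 0.603
gripper_force: 0.0
t: 2.95
tcp_pos: [0.4525, -0.0046, 0.2003]
tool_rot: [0.77, 0.638, -0.0, -0.0]
force: [0.1, -0.1, 0.7]
finger_gap: 0.599
gripper_force: 0.0
turn first [-0.0058 -0.0028 -0.0085]
shift after turn [ 0.0007 -0.0007  0.1467] rows 2.3467698146926863 t 2.95 gap 0.5988922275995988 q [-0.2583  0.3697  1.9002  0.0004  0.8723 -0.0707]
2506 [324.5387071  228.09537111] [0.45288605 0.00236961 0.09498765] ((452.0032958984375, -3.3478775024414062), (99.89727783203125, 10.862275123596191), 79.505859375)
```

View pics/w1.png

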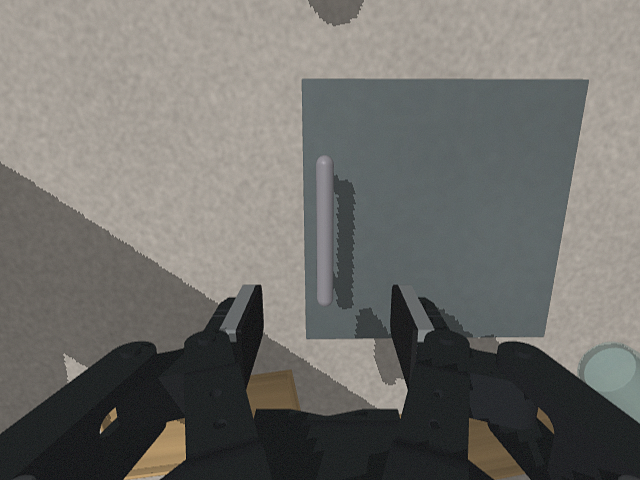

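The wrist view shows the handle bar at (324,228), midway between the fingers at (240,320) and (410,320). I go down and close on it.

```bash
python3 -m pendant '[[[0,0,0.04,0,0,0,0.6],[0,0,0.04,0,0,0,0.6],[0,0,0.04,0,0,0,0.6],[0,0,0.0267,0,0,0,0.6],[0,0,0,0,0,0,0.6],[0,0,0,0,0,0,0],[0,0,0,0,0,0,0],[0,0,0,0,0,0,0],[0,0,0,0,0,0,0],[0,0,0,0,0,0,0],[0,0,0,0,0,0,0],[0,0,0,0,0,0,0],[0,0,0,0,0,0,0]]]' 30
python3 - <<'E'
import numpy as np
from h import *
# tool z down, y = +case x ? path of grasp point about the hinge
s=monitor.sense(); M=R.from_quat(s['tool_rot']).as_matrix(); print('y axis',M[:,1])
r=np.hypot(.179,.073); a0=np.arctan2(.073,.179); th=np.linspace(0,1.72,31); a=a0+th
x=-r*np.cos(a); z=r*np.sin(a); print(np.round(np.c_[th[1:],np.diff(x)/.8,-np.diff(z)/.8],4))
E
```

```text
t: 4.3
tcp_pos: [0.4509, -0.0031, 0.0832]
tool_rot: [0.77, 0.638, -0.001, -0.001]
force: [-4.0, 3.8, 3.3]
finger_gap: 0.116
gripper_force: 29.3
y axis [ 0.98254717 -0.18598533 -0.00324411]
[[ 5.7300e-02  5.6000e-03 -1.2700e-02]
 [ 1.1470e-01  6.3000e-03 -1.2300e-02]
 [ 1.7200e-01  7.0000e-03 -1.1900e-02]
 [ 2.2930e-01  7.7000e-03 -1.1500e-02]
 [ 2.8670e-01  8.3000e-03 -1.1100e-02]
 [ 3.4400e-01  9.0000e-03 -1.0600e-02]
 [ 4.0130e-01  9.5000e-03 -1.0000e-02]
 [ 4.5870e-01  1.0100e-02 -9.5000e-03]
 [ 5.1600e-01  1.0600e-02 -8.9000e-03]
 [ 5.7330e-01  1.1100e-02 -8.3000e-03]
 [ 6.3070e-01  1.1600e-02 -7.6000e-03]
 [ 6.8800e-01  1.2000e-02 -6.9000e-03]
 [ 7.4530e-01  1.2400e-02 -6.2000e-03]
 [ 8.0270e-01  1.2700e-02 -5.5000e-03]
 [ 8.6000e-01  1.3000e-02 -4.8000e-03]
 [ 9.1730e-01  1.3300e-02 -4.0000e-03]
 [ 9.7470e-01  1.3500e-02 -3.3000e-03]
 [ 1.0320e+00  1.3600e-02 -2.5000e-03]
 [ 1.0893e+00  1.3700e-02 -1.7000e-03]
 [ 1.1467e+00  1.3800e-02 -9.0000e-04]
 [ 1.2040e+00  1.3900e-02 -1.0000e-04]
 [ 1.2613e+00  1.3800e-02  7.0000e-04]
 [ 1.3187e+00  1.3800e-02  1.5000e-03]
 [ 1.3760e+00  1.3700e-02  2.3000e-03]
 [ 1.4333e+00  1.3500e-02  3.0000e-03]
 [ 1.4907e+00  1.3300e-02  3.8000e-03]
 [ 1.5480e+00  1.3100e-02  4.6000e-03]
 [ 1.6053e+00  1.2800e-02  5.3000e-03]
 [ 1.6627e+00  1.2500e-02  6.0000e-03]
 [ 1.7200e+00  1.2100e-02  6.7000e-03]]
```

The bar is gripped (gap 0.116, about 10 mm). I swing the lid along its arc.

```bash
python3 -m pendant '[[[0,0.0056,-0.0127,0,0,0,0],[0,0.0063,-0.0123,0,0,0,0],[0,0.007,-0.0119,0,0,0,0],[0,0.0077,-0.0115,0,0,0,0],[0,0.0083,-0.0111,0,0,0,0],[0,0.009,-0.0106,0,0,0,0],[0,0.0095,-0.01,0,0,0,0],[0,0.0101,-0.0095,0,0,0,0],[0,0.0106,-0.0089,0,0,0,0],[0,0.0111,-0.0083,0,0,0,0]]]' 30
python3 g.py 0.5387 -0.0204 0.1677 -10.7
```

```text
t: 5.3
tcp_pos: [0.5158, -0.0154, 0.1683]
tool_rot: [0.77, 0.638, -0.003, -0.004]
force: [-6.8, 2.3, 4.5]
finger_gap: 0.119
gripper_force: 29.5
turn first [-0.0767 -0.0052 -0.0001]
shift after turn [-0.0008  0.0293  0.0007] rows 0.46884535771989694 t 5.3 gap 0.1187922084151416 q [-0.2467  0.4979  1.774   0.0001  0.8789 -0.06  ]
```

```bash
python3 -m pendant '[[[0,0.0116,-0.0076,0,0,0,0],[0,0.012,-0.0069,0,0,0,0],[0,0.0124,-0.0062,0,0,0,0],[0,0.0127,-0.0055,0,0,0,0],[0,0.013,-0.0048,0,0,0,0],[0,0.0133,-0.004,0,0,0,0],[0,0.0135,-0.0033,0,0,0,0],[0,0.0136,-0.0025,0,0,0,0],[0,0.0137,-0.0017,0,0,0,0],[0,0.0138,-0.0009,0,0,0,0]]]' 30
python3 -m pendant '[[[0,0.0139,0,0,0,0,0],[0,0.0138,0.0007,0,0,0,0],[0,0.0138,0.0015,0,0,0,0],[0,0.0137,0.0023,0,0,0,0],[0,0.0135,0.003,0,0,0,0],[0,0.0133,0.0038,0,0,0,0],[0,0.0131,0.0046,0,0,0,0],[0,0.0128,0.0053,0,0,0,0],[0,0.0125,0.006,0,0,0,0],[0,0.005,0.003,0,0,0,0]]]' 30
python3 - <<'E'
from h import *
s=monitor.sense(); g=s['tcp_pos']+np.array([0,0,.005]); x=(g[:2]-[.628,-.037])@[.983,-.186]; print(x,g[2], np.pi-np.arctan2(g[2]-.0145,x)-.387)
E
```

```text
t: 6.3
tcp_pos: [0.6222, -0.0358, 0.2035]
tool_rot: [0.77, 0.638, 0.0, 0.0]
force: [-3.3, 1.5, 9.3]
finger_gap: 0.115
gripper_force: 31.6
t: 7.3
tcp_pos: [0.7215, -0.0548, 0.1787]
tool_rot: [0.77, 0.638, 0.001, 0.001]
force: [-0.7, 0.5, 3.5]
finger_gap: 0.116
gripper_force: 29.8
0.09519880733201752 0.18368411429519954 1.696332792603458
```

```bash
python3 -m pendant '[[[0,0,0,0,0,0,0.36],[0,0,0,0,0,0,0.36],[0,0,0,0,0,0,0.36],[0,0,0,0,0,0,0.36],[0,0,-0.02,0,0,0,0.36],[0,0,-0.04,0,0,0,0.36],[0,0,-0.06,0,0,0,0.36],[0,0,-0.06,0,0,0,0.36],[0,0,0,0,0,0,0.36]]]'
python3 g.py 0.41 0.225 0.25 -10.7
```

```text
t: 8.2
tcp_pos: [0.7239, -0.0551, 0.3349]
tool_rot: [0.77, 0.638, 0.006, 0.008]
force: [0.3, 0.9, 1.7]
finger_gap: 0.358
gripper_force: 0.0
turn first [0.1654 0.0074 0.0018]
shift after turn [ 0.2712 -0.4505  0.1062] rows 8.583108272899826 t 8.2 gap 0.3583576959969576 q [-0.2295  0.5956  1.0509 -0.      1.4753 -0.0429]
```

```bash
python3 -m pendant '[[[0.027,-0.056,0,0,0,0,0.65],[0.027,-0.056,0,0,0,0,0.65],[0.027,-0.056,0,0,0,0,0.65],[0.027,-0.056,0,0,0,0,0.65],[0.027,-0.056,0,0,0,0,0.65],[0.027,-0.056,0,0,0,0,0.65],[0.027,-0.056,0,0,0,0,0.65],[0.027,-0.056,0.03,0,0,0,0.65],[0,0,0.03,0,0,0,0.65],[0,0,0.03,0,0,0,0.65],[0,0,0,0,0,0,0.65]]]'
python3 - <<'E'
from h import *
snap("top","top2")
E
python3 g.py 0.41 0.2246 0.02 -10.7
```

```text
t: 9.3
tcp_pos: [0.4013, 0.1792, 0.2522]
tool_rot: [0.77, 0.638, -0.002, -0.001]
force: [-0.7, -0.2, 0.6]
finger_gap: 0.654
gripper_force: 0.0
turn first [-0.0143  0.0054  0.0026]
shift after turn [ 0.0574 -0.0017  0.2918] rows 4.757668549658637 t 9.35 gap 0.6493607243002839 q [ 0.1641  0.2689  1.8628 -0.      1.0118  0.3506]
```

View pics/top2.png

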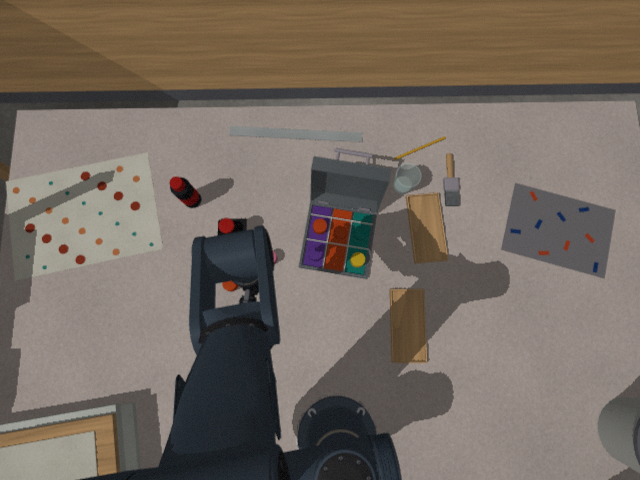

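The lid is open. The columns from left are purple (a rust pot at (319,226), a purple one at about (315,250)), rust (a pot at (340,232)) and teal (a yellow pot at (358,260)). I take a close crop and measure.

```bash
python3 - <<'E'
from h import *
np.set_printoptions(precision=4,suppress=True)
p=snap("top"); X=p['xyz']
cv2.imwrite("pics/case2.png",cv2.resize(p['pixels'][195:285,290:390,::-1],None,fx=6,fy=6,interpolation=2))
c=np.array([.5325,-.0191]); yw=-.186; ex=np.array([np.cos(yw),np.sin(yw)]); ey=np.array([-ex[1],ex[0]])
l=np.stack([(X[...,:2]-c)@ex,(X[...,:2]-c)@ey],-1)
m=(X[...,2]>.033)&(X[...,2]<.048)&(abs(l[...,0])<.085)&(abs(l[...,1])<.097)
for k,n,ce in comps(cv2.erode(m.astype(np.uint8),np.ones((2,2))),40):
    print(n,ce,'world',np.median(X[k],0),'case',np.median(l[k],0),'rgb',np.median(p['pixels'][k],0))
E
```

```text
128 [320.25   225.1875] world [0.5674 0.0313 0.0398] case [0.0247 0.0556] rgb [145.  53.  21.]
126 [340.9286 230.4365] world [ 0.5507 -0.0267  0.0396] case [ 0.0197 -0.004 ] rgb [89. 33. 12.]
126 [361.3333 231.8968] world [ 0.5457 -0.0831  0.0399] case [ 0.0246 -0.0612] rgb [10. 57. 51.]
132 [315.9545 252.3333] world [0.4911 0.0442 0.0394] case [-0.0531  0.0546] rgb [ 73.  43. 109.]
122 [358.4918 258.7541] world [ 0.4695 -0.0734  0.0394] case [-0.0507 -0.0649] rgb [164. 136.  31.]
```

View pics/case2.png

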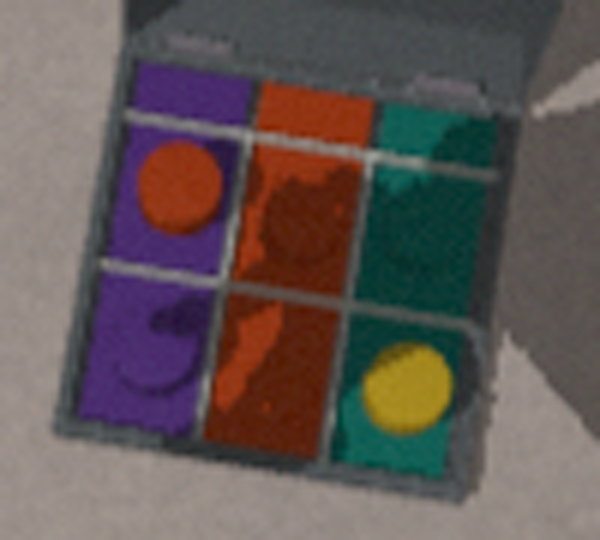

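The crop shows rust standing on purple (180,188), yellow on teal (408,390), a matching purple pot (160,340), rust (300,220) and teal (420,230). The front rust compartment (270,370) is free. I'll measure the strips' middle lines and then move the yellow pot.

```bash
python3 - <<'E'
from h import *
np.set_printoptions(precision=4,suppress=True)
p=snap("top"); X=p['xyz']; H,S,V=[p['hsv'][...,i].astype(int) for i in range(3)]
c=np.array([.5325,-.0191]); yw=-.186; ex=np.array([np.cos(yw),np.sin(yw)]); ey=np.array([-ex[1],ex[0]])
l=np.stack([(X[...,:2]-c)@ex,(X[...,:2]-c)@ey],-1)
b=(X[...,2]<.011)&(abs(l[...,0])<.1)&(abs(l[...,1])<.1)
for n,h in (('purple',(120,145)),('rust',(3,14)),('teal',(75,95))):
    m=b&(H>=h[0])&(H<=h[1])&(S>110); print(n,m.sum(),'y',np.percentile(l[m][:,1],[2,98]),'x',np.percentile(l[m][:,0],[1,99]))
m=(X[...,2]>.009)&(X[...,2]<.018)&(abs(l[...,0])<.11)&(abs(l[...,1])<.11); print('walls',np.percentile(l[m],[1,99],axis=0))
E
python3 g.py 0.468 -0.073 0.12 -10.7
```

```text
purple 526 y [0.035  0.0863] x [-0.0861  0.0848]
rust 776 y [-0.0259  0.0265] x [-0.086   0.0868]
teal 556 y [-0.0864 -0.0335] x [-0.0867  0.0861]
walls [[-0.0958 -0.0972]
 [ 0.1089  0.0972]]
turn first [ 0.0188 -0.0067 -0.0026]
shift after turn [-0.2951  0.1364  0.1683] rows 5.857921467902389 t 9.45 gap 0.6529386858022963 q [ 0.1635  0.2677  1.86   -0.      1.0115  0.3506]
```

```bash
python3 -m pendant '[[[-0.0422,0.0195,0.024,0,0,0,0.67],[-0.0422,0.0195,0.024,0,0,0,0.67],[-0.0422,0.0195,0.024,0,0,0,0.67],[-0.0422,0.0195,0.024,0,0,0,0.67],[-0.0422,0.0195,0.024,0,0,0,0.67],[-0.0422,0.0195,0.024,0,0,0,0.67],[-0.0422,0.0195,0.024,0,0,0,0.67],[0,0,0,0,0,0,0.67],[0,0,0,0,0,0,0.67]]]'
python3 g.py 0.469 -0.073 0.026 -10.7
```

```text
t: 10.35
tcp_pos: [0.4679, -0.0747, 0.1195]
tool_rot: [0.771, 0.637, 0.0, 0.0]
force: [-0.5, 0.4, -0.3]
finger_gap: 0.672
gripper_force: 0.0
turn first [ 0.0092  0.0005 -0.0245]
shift after turn [0.0023 0.0009 0.1169] rows 1.8709256332551107 t 10.35 gap 0.6723603893100633 q [-0.3948  0.5404  1.9205  0.0003  0.6797 -0.2053]
```

```bash
python3 -m pendant '[[[0.002,0.001,0.03,0,0,0,0.67],[0,0,0.03,0,0,0,0.67],[0,0,0.03,0,0,0,0.67],[0,0,0.0269,0,0,0,0.67],[0,0,0,0,0,0,0.67],[0,0,0,0,0,0,0.35],[0,0,0,0,0,0,0.35],[0,0,0,0,0,0,0.35],[0,0,0,0,0,0,0.35],[0,0,0,0,0,0,0.35],[0,0,-0.02,0,0,0,0.35],[0,0,-0.04,0,0,0,0.35],[0,0,-0.04,0,0,0,0.35],[0,0,0,0,0,0,0.35]]]' 30
python3 g.py 0.50 -0.271 0.106
```

```text
t: 11.75
tcp_pos: [0.4703, -0.0727, 0.109]
tool_rot: [0.77, 0.638, 0.002, 0.004]
force: [0.5, -1.1, -1.4]
finger_gap: 0.46
gripper_force: 30.6
turn first [0. 0. 0.]
shift after turn [-0.2366  0.0824  0.0048] rows 4.009889776068105 t 11.75 gap 0.45983981288355974 q [-0.3888  0.561   1.9269 -0.0001  0.6453 -0.2021]
```

```bash
python3 g.py 0.512 -0.277 0.109; python3 -m pendant '[[[-0.0485,0.02,0,0,0,0,0.35],[-0.0485,0.02,0,0,0,0,0.35],[-0.0485,0.02,0,0,0,0,0.35],[-0.0485,0.02,0,0,0,0,0.35],[-0.0485,0.02,0,0,0,0,0.35],[0,0,0,0,0,0,0.35],[0,0,0,0,0,0,0.35]]]'
python3 g.py 0.512 -0.277 0.027 -10.7
```

```text
turn first [0. 0. 0.]
shift after turn [-0.2412  0.0986  0.0012] rows 4.169426452996541 t 11.75 gap 0.45983981288355974 q [-0.3888  0.561   1.9269 -0.0001  0.6453 -0.2021]
t: 12.45
tcp_pos: [0.5099, -0.2779, 0.1045]
tool_rot: [0.771, 0.637, -0.0, -0.001]
force: [-0.6, 0.7, -1.5]
finger_gap: 0.457
gripper_force: 30.6
turn first [-0.0124 -0.0084 -0.0189]
shift after turn [0.0016 0.0024 0.0969] rows 1.5505827258359293 t 12.45 gap 0.4567099937219458 q [-0.6915  0.6627  1.6583  0.0002  0.8223 -0.5026]
```

```bash
python3 -m pendant '[[[0.002,0.002,0.035,0,0,0,0.35],[0,0,0.03,0,0,0,0.35],[0,0,0.02,0,0,0,0.35],[0,0,0.011,0,0,0,0.35],[0,0,0,0,0,0,0.35],[0,0,0,0,0,0,0.58],[0,0,0,0,0,0,0.58],[0,0,0,0,0,0,0.58],[0,0,0,0,0,0,0.58],[0,0,-0.03,0,0,0,0.6],[0,0,-0.05,0,0,0,0.67],[0,0,-0.06,0,0,0,0.67],[0,0,0,0,0,0,0.67],[0,0,0,0,0,0,0.67]]]' 30
python3 g.py 0.567 0.031 0.14 -10.7
```

```text
t: 13.85
tcp_pos: [0.5132, -0.2766, 0.1425]
tool_rot: [0.77, 0.638, 0.0, 0.002]
force: [0.4, -0.1, 0.5]
finger_gap: 0.669
gripper_force: 0.0
turn first [ 0.0286  0.0156 -0.0012]
shift after turn [ 0.3903 -0.0053  0.0032] rows 6.245928797416489 t 13.85 gap 0.6693076402797594 q [-0.6859  0.6055  1.6342  0.      0.898  -0.499 ]
```

```bash
python3 -m pendant '[[[0.0558,-0.0008,0,0,0,0,0.67],[0.0558,-0.0008,0,0,0,0,0.67],[0.0558,-0.0008,0,0,0,0,0.67],[0.0558,-0.0008,0,0,0,0,0.67],[0.0558,-0.0008,0,0,0,0,0.67],[0.0558,-0.0008,0,0,0,0,0.67],[0.0558,-0.0008,0,0,0,0,0.67],[0,0,0,0,0,0,0.67],[0,0,0,0,0,0,0.67]]]'
python3 g.py 0.567 0.031 0.026 -10.7
```

```text
t: 14.75
tcp_pos: [0.565, 0.033, 0.1392]
tool_rot: [0.769, 0.639, -0.001, -0.001]
force: [-1.4, -0.8, 0.6]
finger_gap: 0.672
gripper_force: 0.0
turn first [-0.0268  0.0044  0.024 ]
shift after turn [-0.002   0.003   0.1415] rows 2.264782518364114 t 14.75 gap 0.6720996679909973 q [-0.1388  0.5947  1.675  -0.0005  0.8752  0.0454]
```

```bash
python3 -m pendant '[[[-0.001,0.002,0.04,0,0,0,0.67],[0,0,0.04,0,0,0,0.67],[0,0,0.04,0,0,0,0.67],[0,0,0.0215,0,0,0,0.67],[0,0,0,0,0,0,0.67],[0,0,0,0,0,0,0.35],[0,0,0,0,0,0,0.35],[0,0,0,0,0,0,0.35],[0,0,0,0,0,0,0.35],[0,0,0,0,0,0,0.35],[0,0,-0.02,0,0,0,0.35],[0,0,-0.04,0,0,0,0.35],[0,0,-0.05,0,0,0,0.35],[0,0,0,0,0,0,0.35]]]' 30
python3 g.py 0.612 -0.271 0.12
```

```text
t: 16.15
tcp_pos: [0.5712, 0.0305, 0.1205]
tool_rot: [0.77, 0.638, 0.004, 0.004]
force: [1.3, 0.0, -0.3]
finger_gap: 0.463
gripper_force: 30.4
turn first [0. 0. 0.]
shift after turn [-0.3609  0.12    0.0018] rows 6.085310729247063 t 16.15 gap 0.4625002792442676 q [-0.1419  0.6258  1.6813  0.      0.8236  0.0444]
```

```bash
python3 g.py 0.590 -0.272 0.12;  python3 -m pendant '[[[-0.06,0,0,0,0,0,0.35],[-0.06,0,0,0,0,0,0.35],[-0.06,0,0,0,0,0,0.35],[-0.06,0,0,0,0,0,0.35],[-0.045,0.03,0,0,0,0,0.35],[-0.045,0.03,0,0,0,0,0.35],[-0.0268,0.033,0,0,0,0,0.35],[0,0,0,0,0,0,0.35],[0,0,0,0,0,0,0.35]]]'
python3 g.py 0.590 -0.272 0.027 -10.7
```

```text
turn first [0. 0. 0.]
shift after turn [-0.3672  0.0932  0.0015] rows 6.061986574824983 t 16.15 gap 0.4625002792442676 q [-0.1419  0.6258  1.6813  0.      0.8236  0.0444]
t: 17.05
tcp_pos: [0.5871, -0.2637, 0.1145]
tool_rot: [0.77, 0.638, -0.0, -0.001]
force: [-0.1, 0.3, -0.5]
finger_gap: 0.459
gripper_force: 30.5
turn first [-0.0137 -0.0071 -0.0083]
shift after turn [-0.0096  0.0055  0.1094] rows 1.7592182100752205 t 17.05 gap 0.45907111132235556 q [-0.5955  0.7119  1.4856  0.0002  0.9459 -0.4078]
```

```bash
python3 -m pendant '[[[-0.01,0.004,0.035,0,0,0,0.35],[0,0,0.035,0,0,0,0.35],[0,0,0.025,0,0,0,0.35],[0,0,0.0134,0,0,0,0.35],[0,0,0,0,0,0,0.35],[0,0,0,0,0,0,0.58],[0,0,0,0,0,0,0.58],[0,0,0,0,0,0,0.58],[0,0,0,0,0,0,0.58],[0,0,-0.03,0,0,0,0.6],[0,0,-0.06,0,0,0,0.67],[0,0,-0.06,0,0,0,0.67],[0,-0.05,-0.03,0,0,0,0.67],[0,-0.05,0,0,0,0,0.67],[0,0,0,0,0,0,0.67],[0,0,0,0,0,0,0.67]]]' 30
python3 - <<'E'
from h import *
p=snap("top","top3"); X=p['xyz']; H,S,V=[p['hsv'][...,i].astype(int) for i in range(3)]
m=(X[...,2]>.025)&(X[...,2]<.048)&(X[...,0]<.66)&(X[...,0]>.33)&(abs(X[...,1])<.36)&(S>100)
for k,n,ce in comps(cv2.erode(m.astype(np.uint8),np.ones((2,2))),30): print(n,ce,np.median(X[k],0),np.median(p['pixels'][k],0))
E
python3 g.py 0.411 0.225 0.14 0
```

```text
t: 18.65
tcp_pos: [0.5102, -0.2571, 0.1735]
tool_rot: [0.77, 0.638, 0.0, 0.0]
force: [-0.1, -0.3, -0.1]
finger_gap: 0.669
gripper_force: 0.0
52 [427.67307692 213.05769231] [ 0.59742986 -0.27471024  0.0373867 ] [155.  56.  21.]
57 [312.98245614 251.24561404] [0.49376476 0.05251636 0.04036608] [ 80.  49. 119.]
117 [269.71794872 257.4017094 ] [0.48010949 0.17223844 0.0338599 ] [174.  96. 119.]
134 [229.99253731 283.59701493] [0.40806954 0.28172851 0.03381705] [161.  61.  25.]
123 [250.97560976 284.21138211] [0.4064777  0.22407939 0.03377886] [ 82.  51. 121.]
turn first [ 0.0157  0.0086 -1.5603]
shift after turn [ 0.6034 -0.1254  0.0418] rows 9.883016372312754 t 18.7 gap 0.669133255433582 q [-0.662   0.5499  1.6367  0.0002  0.9528 -0.4748]
```

View pics/top3.png

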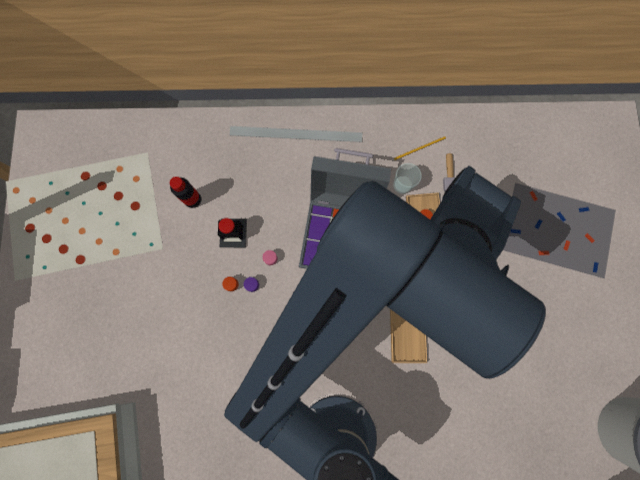

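The rust pot sits in the tray at (427,213). The bench pots are unmoved at (251,284) and (230,284). Next I fetch the purple one.

```bash
python3 g.py 0.408 0.2245 0.12 -10.7; python3 -m pendant '[[[0.0566,-0.0217,0.004,0,0,0,0.67],[0.0566,-0.0217,0.004,0,0,0,0.67],[0.0566,-0.0217,0.004,0,0,0,0.67],[0.0566,-0.0217,0.004,0,0,0,0.67],[0.0566,-0.0217,0.004,0,0,0,0.67],[0.0566,-0.0217,0.004,0,0,0,0.67],[0.0566,-0.0217,0.004,0,0,0,0.67],[0.0566,-0.0217,0.004,0,0,0,0.67],[0.0566,-0.0217,0.004,0,0,0,0.67],[0.0566,-0.0217,0.004,0,0,0,0.67],[0.0400,-0.0217,0.004,0,0,0,0.67],[0,0,0,0,0,0,0.67],[0,0,0,0,0,0,0.67]]]'
python3 g.py 0.408 0.2245 0.02 -10.7
```

```text
turn first [ 0.0164  0.0071 -0.004 ]
shift after turn [ 0.5683 -0.2388  0.0668] rows 9.920679693198442 t 18.7 gap 0.669133255433582 q [-0.662   0.5499  1.6367  0.0002  0.9528 -0.4748]
t: 20.0
tcp_pos: [0.4139, 0.256, 0.1372]
tool_rot: [0.769, 0.639, 0.0, 0.0]
force: [-0.1, 0.0, -0.7]
finger_gap: 0.671
gripper_force: 0.0
turn first [ 0.0079 -0.0021  0.025 ]
shift after turn [-0.0401  0.      0.1465] rows 2.4307875646100965 t 20.0 gap 0.6713869099354558 q [ 0.324   0.5184  1.8766 -0.0004  0.7456  0.508 ]
```

```bash
python3 -m pendant '[[[-0.0401,0,0,0,0,0,0.67],[0,0,0,0,0,0,0.67],[0,0,0,0,0,0,0.67]]]'
cat > wr.py <<'E'
from h import *
p=snap("wrist"); X=p['xyz']; S=p['hsv'][...,1]
m=(X[...,2]>.027)&(X[...,2]<.05)&(S>90)
for k,n,ce in comps(cv2.erode(m.astype(np.uint8),np.ones((3,3))),150):
    (u,v),r=cv2.minEnclosingCircle(np.argwhere(k)[:,::-1].astype(np.float32)); z=np.median(X[k][:,2])
    print(n,ce,np.median(X[k],0).round(4),ray(p,u,v,z).round(4),np.median(p['pixels'][k],0))
E
python3 wr.py; python3 g.py 0.408 0.2245 0.02 -10.7
```

```text
t: 20.3
tcp_pos: [0.4083, 0.222, 0.1376]
tool_rot: [0.771, 0.637, 0.0, 0.0]
force: [-1.0, -0.4, -0.2]
finger_gap: 0.673
gripper_force: 0.0
3213 [306.7394958  136.09928416] [0.4094 0.2853 0.0335] [0.4094 0.2853 0.0335] [140.  60.  29.]
2577 [321.64338378 228.83857198] [0.4073 0.2282 0.0335] [0.4071 0.2283 0.0335] [ 72.  48. 106.]
2198 [447.37807097 280.11601456] [0.4816 0.1787 0.0335] [0.4799 0.177  0.0335] [147.  86. 104.]
1051 [487.87821123 443.5394862 ] [0.4951 0.0471 0.0397] [0.492  0.0483 0.0397] [46. 32. 67.]
turn first [ 0.0094 -0.0055 -0.0223]
shift after turn [ 0.0023 -0.0011  0.1471] rows 2.3544698417902024 t 20.35 gap 0.6692181902351738 q [0.2577 0.4975 1.9287 0.0002 0.7141 0.447 ]
```

Pot centre is about (0.408, 0.226), so I go down, grip and lift.

```bash
python3 -m pendant '[[[0.0045,-0.001,0.04,0,0,0,0.67],[0,0,0.04,0,0,0,0.67],[0,0,0.04,0,0,0,0.67],[0,0,0.027,0,0,0,0.67],[0,0,0,0,0,0,0.67],[0,0,0,0,0,0,0.35],[0,0,0,0,0,0,0.35],[0,0,0,0,0,0,0.35],[0,0,0,0,0,0,0.35],[0,0,0,0,0,0,0.35],[0,0,-0.03,0,0,0,0.35],[0,0,-0.05,0,0,0,0.35],[0,0,-0.06,0,0,0,0.35],[0,0,0,0,0,0,0.35],[0,0,0,0,0,0,0.35]]]' 30
python3 g.py 0.566 0.037 0.13 -10.7
```

```text
t: 21.85
tcp_pos: [0.4076, 0.227, 0.1333]
tool_rot: [0.77, 0.638, 0.002, 0.001]
force: [-0.8, 0.4, -0.3]
finger_gap: 0.458
gripper_force: 30.5
turn first [ 0.027  -0.0129  0.0005]
shift after turn [-0.1967  0.2386  0.0041] rows 4.947959463460643 t 21.85 gap 0.458398517179224 q [ 0.268   0.5067  1.9301 -0.      0.7012  0.4547]
```

```bash
python3 -m pendant '[[[-0.0328,0.0398,0,0,0,0,0.35],[-0.0328,0.0398,0,0,0,0,0.35],[-0.0328,0.0398,0,0,0,0,0.35],[-0.0328,0.0398,0,0,0,0,0.35],[-0.0328,0.0398,0,0,0,0,0.35],[-0.0328,0.0398,0,0,0,0,0.35],[0,0,0,0,0,0,0.35],[0,0,0,0,0,0,0.35]]]' 30
python3 g.py 0.566 0.037 0.027 -10.7
```

```text
t: 22.65
tcp_pos: [0.5645, 0.0359, 0.1299]
tool_rot: [0.771, 0.637, -0.001, -0.002]
force: [-1.0, 0.2, 0.0]
finger_gap: 0.46
gripper_force: 30.5
turn first [-0.0361  0.0004 -0.0192]
shift after turn [0.0017 0.0016 0.1286] rows 2.0579152263531038 t 22.65 gap 0.46012257816386404 q [-0.1342  0.609   1.6811  0.0002  0.8558  0.0547]
```

```bash
python3 -m pendant '[[[0.001,0.0005,0.04,0,0,0,0.35],[0,0,0.04,0,0,0,0.35],[0,0,0.03,0,0,0,0.35],[0,0,0.0186,0,0,0,0.35],[0,0,0,0,0,0,0.35],[0,0,0,0,0,0,0.58],[0,0,0,0,0,0,0.58],[0,0,0,0,0,0,0.58],[0,0,0,0,0,0,0.58],[0,0,-0.03,0,0,0,0.6],[0,0,-0.06,0,0,0,0.67],[0,0,-0.05,0,0,0,0.67],[0,0,0,0,0,0,0.67]]]' 30
python3 g.py 0.410 0.283 0.135 -10.7
```

```text
t: 23.95
tcp_pos: [0.5701, 0.0369, 0.147]
tool_rot: [0.77, 0.638, 0.004, 0.005]
force: [0.5, -0.7, -0.1]
finger_gap: 0.67
gripper_force: 0.0
turn first [ 0.1057 -0.0064 -0.0002]
shift after turn [ 0.2651 -0.2537  0.015 ] rows 5.875896715392272 t 23.95 gap 0.6702069110238423 q [-0.1309  0.5838  1.6675  0.0001  0.8776  0.0558]
```

```bash
python3 -m pendant '[[[0.0379,-0.0362,0.002,0,0,0,0.67],[0.0379,-0.0362,0.002,0,0,0,0.67],[0.0379,-0.0362,0.002,0,0,0,0.67],[0.0379,-0.0362,0.002,0,0,0,0.67],[0.0379,-0.0362,0.002,0,0,0,0.67],[0.0379,-0.0362,0.002,0,0,0,0.67],[0.0379,-0.0362,0.002,0,0,0,0.67],[0,0,0,0,0,0,0.67],[0,0,0,0,0,0,0.67]]]'
python3 wr.py; python3 g.py 0.410 0.283 0.02 -10.7
```

```text
t: 24.85
tcp_pos: [0.4056, 0.2841, 0.1297]
tool_rot: [0.769, 0.639, -0.0, 0.0]
force: [-0.1, 0.1, 0.6]
finger_gap: 0.668
gripper_force: 0.0
2796 [330.86194564 236.40414878] [0.4095 0.2863 0.0335] [0.4094 0.2861 0.0335] [132.  54.  25.]
turn first [0.0039 0.0011 0.0064]
shift after turn [0.0003 0.0044 0.1372] rows 2.196930514603534 t 24.9 gap 0.6711013378398352 q [ 0.3832  0.5404  1.8597 -0.0005  0.7412  0.5696]
```

```bash
python3 -m pendant '[[[0.001,0.004,0.04,0,0,0,0.67],[0,0,0.04,0,0,0,0.67],[0,0,0.035,0,0,0,0.67],[0,0,0.022,0,0,0,0.67],[0,0,0,0,0,0,0.67],[0,0,0,0,0,0,0.35],[0,0,0,0,0,0,0.35],[0,0,0,0,0,0,0.35],[0,0,0,0,0,0,0.35],[0,0,0,0,0,0,0.35],[0,0,-0.03,0,0,0,0.35],[0,0,-0.05,0,0,0,0.35],[0,0,-0.06,0,0,0,0.35],[0,0,0,0,0,0,0.35],[0,0,0,0,0,0,0.35]]]' 30
python3 g.py 0.481 -0.0095 0.13 -10.7
```

```text
t: 26.4
tcp_pos: [0.4101, 0.2841, 0.1336]
tool_rot: [0.77, 0.638, 0.002, 0.001]
force: [0.5, -0.6, -0.3]
finger_gap: 0.457
gripper_force: 30.5
turn first [ 0.024  -0.0151  0.0028]
shift after turn [-0.3442  0.1553  0.0046] rows 6.041930672006592 t 26.4 gap 0.4567407999050495 q [ 0.3816  0.5357  1.851  -0.      0.7515  0.568 ]
```

```bash
python3 -m pendant '[[[-0.0492,0.0222,0,0,0,0,0.35],[-0.0492,0.0222,0,0,0,0,0.35],[-0.0492,0.0222,0,0,0,0,0.35],[-0.0492,0.0222,0,0,0,0,0.35],[-0.0492,0.0222,0,0,0,0,0.35],[-0.0492,0.0222,0,0,0,0,0.35],[-0.0492,0.0222,0,0,0,0,0.35],[0,0,0,0,0,0,0.35],[0,0,0,0,0,0,0.35]]]' 30
python3 g.py 0.481 -0.0095 0.027 -10.7
```

```text
t: 27.3
tcp_pos: [0.4795, -0.0107, 0.1308]
tool_rot: [0.771, 0.637, -0.001, -0.002]
force: [-0.3, -1.1, -1.3]
finger_gap: 0.457
gripper_force: 30.5
turn first [-0.0327 -0.0039 -0.0245]
shift after turn [0.0019 0.0016 0.1297] rows 2.0760442865335507 t 27.3 gap 0.4571944590367952 q [-0.2561  0.525   1.8954  0.0003  0.7251 -0.0666]
```

After releasing I lift clear to the left, out of the top view of the case, and look.

```bash
python3 -m pendant '[[[0.001,0.0005,0.04,0,0,0,0.35],[0,0,0.04,0,0,0,0.35],[0,0,0.03,0,0,0,0.35],[0,0,0.0197,0,0,0,0.35],[0,0,0,0,0,0,0.35],[0,0,0,0,0,0,0.58],[0,0,0,0,0,0,0.58],[0,0,0,0,0,0,0.58],[0,0,0,0,0,0,0.58],[0,0,-0.03,0,0,0,0.6],[0,0,-0.06,0,0,0,0.67],[0,0,-0.06,0,0,0,0.67],[0.05,0,-0.06,0,0,0,0.6],[0.06,0,0,0,0,0,0.6],[0.06,0,0,0,0,0,0.6],[0.06,0,0,0,0,0,0.6],[0.06,0,0,0,0,0,0.6],[0,0,0,0,0,0,0.6]]]' 30
python3 - <<'E'
from h import *
np.set_printoptions(precision=4,suppress=True)
p=snap("top","top4"); X=p['xyz']; S=p['hsv'][...,1].astype(int)
cv2.imwrite("pics/case4.png",cv2.resize(p['pixels'][180:290,290:460,::-1],None,fx=4.5,fy=4.5,interpolation=2))
c=np.array([.5325,-.0191]); yw=-.186; ex=np.array([np.cos(yw),np.sin(yw)]); ey=np.array([-ex[1],ex[0]])
m=(X[...,2]>.025)&(X[...,2]<.048)&(X[...,0]<.66)&(X[...,0]>.33)&(abs(X[...,1])<.36)&(S>100)
for k,n,ce in comps(cv2.erode(m.astype(np.uint8),np.ones((2,2))),30):
    w=np.median(X[k],0); print(n,ce,w,'case',(w[:2]-c)@ex,(w[:2]-c)@ey,np.median(p['pixels'][k],0))
E
```

```text
t: 29.1
tcp_pos: [0.5235, 0.216, 0.1877]
tool_rot: [0.768, 0.64, 0.002, 0.0]
force: [-0.5, -0.2, 0.7]
finger_gap: 0.598
gripper_force: 0.0
135 [425.7481 215.8741] [ 0.5894 -0.2682  0.0374] case 0.10195635512818023 -0.2342781479819377 [152.  54.  19.]
132 [318.2424 226.3106] [0.5642 0.0371 0.0399] case 0.020742852868708625 0.06106357646892164 [ 75.5  45.  112.5]
135 [340.8815 230.5481] [ 0.5507 -0.0267  0.0391] case 0.01932288031010118 -0.004120442096719282 [155.  56.  22.]
136 [361.1985 232.1324] [ 0.5457 -0.0829  0.0397] case 0.024768425547450082 -0.06027420365502629 [ 9.5 61.  55. ]
139 [429.9137 242.6835] [ 0.5114 -0.2739  0.0373] case 0.026431083389371484 -0.254332093210612 [106.  88.  19.]
127 [316.0157 252.5433] [0.4905 0.0443 0.0398] case -0.0529649778312637 0.054500830238681366 [ 79.  48. 116.]
133 [334.8045 255.8647] [ 0.4793 -0.0079  0.0401] case -0.054406731310621584 0.0011866190881060917 [156.  57.  22.]
119 [269.8067 257.4538] [0.4799 0.1724 0.0337] case -0.08708470254800496 0.1784491659924889 [170.  94. 117.]
```

View pics/case4.png

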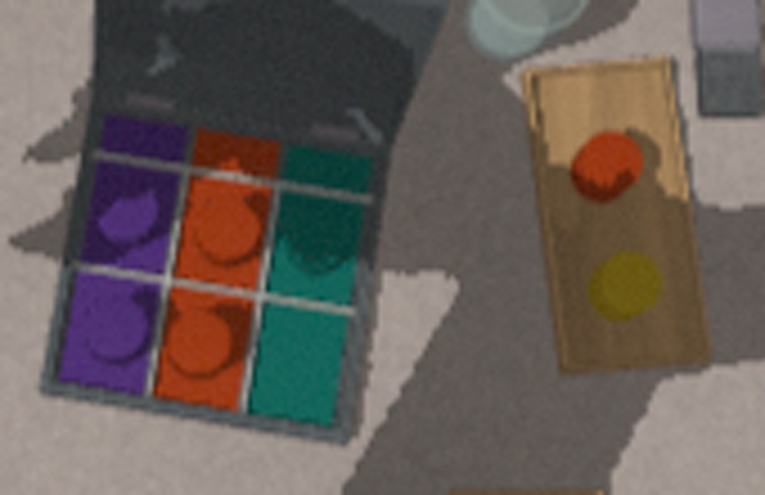

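All four moved pots are placed: rust (605,165) and yellow (625,285) are in the tray, and every pot in the case matches its strip. I go back to the handle to close the lid.

```bash
python3 -m pendant '[[[0,0,-0.06,0,0,0,0.36],[0,0,-0.06,0,0,0,0.36],[0,0,-0.06,0,0,0,0.36],[0,0,-0.01,0,0,0,0.36],[0,0,0,0,0,0,0.36]]]'
python3 g.py 0.722 -0.055 0.335 -10.7
```

```text
t: 29.65
tcp_pos: [0.5232, 0.2096, 0.3411]
tool_rot: [0.77, 0.637, 0.002, 0.001]
force: [-0.1, -0.5, -0.4]
finger_gap: 0.358
gripper_force: 0.0
turn first [ 0.0352 -0.0101 -0.0135]
shift after turn [-0.2788  0.3056  0.0076] rows 6.619538287392369 t 29.65 gap 0.35786071097350397 q [ 0.1829  0.3436  1.4674 -0.0004  1.3262  0.3714]
```

```bash
python3 -m pendant '[[[-0.0349,0.0382,0,0,0,0,0.36],[-0.0349,0.0382,0,0,0,0,0.36],[-0.0349,0.0382,0,0,0,0,0.36],[-0.0349,0.0382,0,0,0,0,0.36],[-0.0349,0.0382,0,0,0,0,0.36],[-0.0349,0.0382,0,0,0,0,0.36],[-0.0349,0.0382,0,0,0,0,0.36],[-0.0349,0.0382,0,0,0,0,0.36],[0,0,0,0,0,0,0.36],[0,0,0,0,0,0,0.36],[0,0,0,0,0,0,0.36]]]'
python3 g.py 0.722 -0.055 0.179 -10.7
python3 - <<'E'
from h import *
p=snap("wrist","w5"); X=p['xyz']; l=(X[...,:2]-[.628,-.037])@np.array([.983,-.186])
print(np.median(X[240:242,320:322],(0,1)))
E
```

```text
t: 30.75
tcp_pos: [0.72, -0.0536, 0.3369]
tool_rot: [0.77, 0.638, -0.001, -0.002]
force: [0.5, 0.2, -0.0]
finger_gap: 0.361
gripper_force: 0.0
turn first [-0.0376 -0.0049 -0.0007]
shift after turn [-0.0013  0.0028  0.1974] rows 3.158332906802253 t 30.75 gap 0.3614412204145682 q [-0.2288  0.599   1.0392  0.0004  1.5079 -0.042 ]
[ 6.98083823e-01 -1.23821064e-01 -2.45044442e-04]
```

View pics/w5.png

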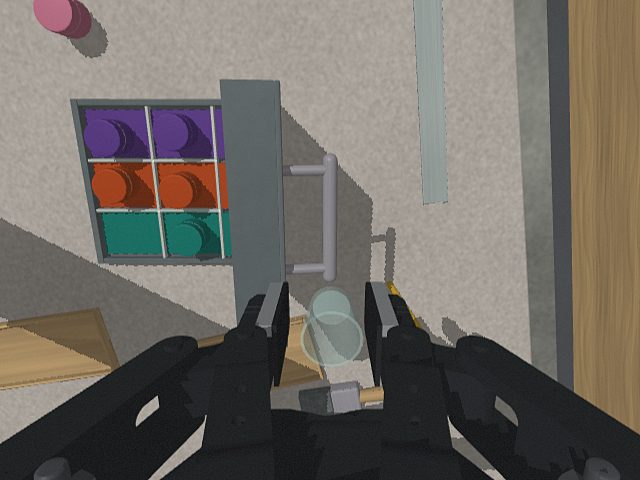

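The wrist view shows the bar at (329,215), between the fingers at (275,320) and (380,320), and the pots are correct. I go down, grip and close the lid along the reversed arc.

```bash
python3 -m pendant '[[[-0.001,0.0028,0.05,0,0,0,0.36],[0,0,0.05,0,0,0,0.36],[0,0,0.04,0,0,0,0.36],[0,0,0.03,0,0,0,0.36],[0,0,0.0274,0,0,0,0.36],[0,0,0,0,0,0,0.36],[0,0,0,0,0,0,0],[0,0,0,0,0,0,0],[0,0,0,0,0,0,0],[0,0,0,0,0,0,0],[0,0,0,0,0,0,0]]]' 30
```

```text
t: 31.9
tcp_pos: [0.7238, -0.0546, 0.1821]
tool_rot: [0.77, 0.638, 0.001, 0.0]
force: [0.1, 3.2, 0.8]
finger_gap: 0.109
gripper_force: 29.9
```

```bash
python3 -m pendant '[[[0,-0.008,-0.004,0,0,0,0],[0,-0.0125,-0.006,0,0,0,0],[0,-0.0128,-0.0053,0,0,0,0],[0,-0.0131,-0.0046,0,0,0,0],[0,-0.0133,-0.0038,0,0,0,0],[0,-0.0135,-0.003,0,0,0,0],[0,-0.0137,-0.0023,0,0,0,0],[0,-0.0138,-0.0015,0,0,0,0],[0,-0.0138,-0.0007,0,0,0,0],[0,-0.0139,0,0,0,0,0],[0,-0.0138,0.0009,0,0,0,0],[0,-0.0137,0.0017,0,0,0,0],[0,-0.0136,0.0025,0,0,0,0],[0,-0.0135,0.0033,0,0,0,0],[0,-0.0133,0.004,0,0,0,0]]]' 30
python3 - <<'E'
from h import *
s=monitor.sense(); g=s['tcp_pos']+np.array([0,0,.005]); x=(g[:2]-[.628,-.037])@[.983,-.186]; th=np.pi-np.arctan2(g[2]-.0145,x)-.387; print(x,g[2],th)
r=.1933; a=np.linspace(th,0,17)+.387
print(np.round(np.c_[np.diff(-r*np.cos(a)),-np.diff(r*np.sin(a))]/.8,4)); print('first offset to arc (y,z tool):',(-r*np.cos(a[0])-x)/.8,-(r*np.sin(a[0])+.0145-g[2])/.8)
E
```

```text
t: 33.4
tcp_pos: [0.5718, -0.0259, 0.2003]
tool_rot: [0.77, 0.638, 0.004, 0.003]
force: [-1.3, 4.9, 14.2]
finger_gap: 0.115
gripper_force: 33.1
-0.057306105788332215 0.20530555595608138 0.8920297255441605
[[-0.0128  0.0042]
 [-0.0125  0.0049]
 [-0.0122  0.0056]
 [-0.0119  0.0063]
 [-0.0115  0.007 ]
 [-0.0111  0.0076]
 [-0.0107  0.0082]
 [-0.0102  0.0088]
 [-0.0097  0.0093]
 [-0.0092  0.0099]
 [-0.0086  0.0104]
 [-0.008   0.0108]
 [-0.0074  0.0113]
 [-0.0068  0.0116]
 [-0.0061  0.012 ]
 [-0.0054  0.0123]]
first offset to arc (y,z tool): 0.002130502657434856 0.007093689903119246
```

```bash
python3 -m pendant '[[[0,-0.0125,0.006,0,0,0,0],[0,-0.012,0.0065,0,0,0,0],[0,-0.012,0.0072,0,0,0,0],[0,-0.0119,0.0073,0,0,0,0],[0,-0.0115,0.008,0,0,0,0],[0,-0.0111,0.008,0,0,0,0],[0,-0.0107,0.0082,0,0,0,0],[0,-0.0102,0.0088,0,0,0,0],[0,-0.0097,0.0093,0,0,0,0],[0,-0.0092,0.0099,0,0,0,0],[0,-0.0086,0.0104,0,0,0,0],[0,-0.008,0.0108,0,0,0,0]]]' 30
python3 g.py 0.452 -0.0036 0.0825 -10.7
```

```text
t: 34.6
tcp_pos: [0.4665, -0.0059, 0.1163]
tool_rot: [0.77, 0.638, -0.001, -0.002]
force: [-1.9, 7.0, 3.1]
finger_gap: 0.115
gripper_force: 34.8
turn first [-0.0288 -0.0095 -0.0046]
shift after turn [-0.0005 -0.0183  0.0423] rows 0.7374128488623508 t 34.6 gap 0.11505814918336148 q [-0.2536  0.5415  1.9376  0.0015  0.666  -0.0674]
```

```bash
python3 -m pendant '[[[0,-0.0060,0.0113,0,0,0,0],[0,-0.0055,0.0116,0,0,0,0],[0,-0.0045,0.012,0,0,0,0],[0,-0.004,0.0105,0,0,0,0],[0,0,0,0,0,0,0],[0,0,0,0,0,0,0]]]' 30
python3 g.py 0.452 -0.0036 0.0825 -10.7
```

```text
t: 35.2
tcp_pos: [0.4499, -0.0031, 0.0808]
tool_rot: [0.77, 0.638, -0.002, -0.002]
force: [-5.3, 5.4, 13.1]
finger_gap: 0.115
gripper_force: 38.3
turn first [-0.0494 -0.0039  0.0026]
shift after turn [-0.0001  0.0027 -0.0021] rows 0.054782924945188 t 35.2 gap 0.11452022393453525 q [-0.2562  0.6043  1.9971  0.0001  0.5462 -0.0699]
```

```bash
python3 -m pendant '[[[0,0,0.003,0,0,0,0],[0,0,0,0,0,0,0],[0,0,-0.002,0,0,0,0],[0,0,0,0,0,0,0.6],[0,0,0,0,0,0,0.6],[0,0,0,0,0,0,0.6],[0,0,0,0,0,0,0.6],[0,0,0,0,0,0,0.6],[0,0,-0.03,0,0,0,0.6],[0,0,-0.05,0,0,0,0.6],[0,0,-0.06,0,0,0,0],[0.06,0,0,0,0,0,0],[0.06,0,0,0,0,0,0],[0.06,0,0,0,0,0,0],[0.06,0,0,0,0,0,0],[0,0,0,0,0,0,0],[0,0,0,0,0,0,0]]]' 30
python3 - <<'E'
from h import *
np.set_printoptions(precision=4,suppress=True)
p=snap("top","top6"); X=p['xyz']
c=np.array([.5325,-.0191]); yw=-.186; ex=np.array([np.cos(yw),np.sin(yw)]); ey=np.array([-ex[1],ex[0]])
a=(X[...,:2]-c)@ex; b=(X[...,:2]-c)@ey
for lo,hi in ((-.06,-.05),(0,.01),(.07,.09)):
    m=(a>lo)&(a<hi)&(abs(b)<.08)&(X[...,2]<.15); print(lo,m.sum(),np.median(X[m][:,2]))
q=snap("side"); m=(q['xyz'][...,2]>.099)&(q['xyz'][...,2]<.108)&(abs(q['xyz'][...,0]-.56)<.04)&(abs(q['xyz'][...,1]-.28)<.04)
print('stamp',m.sum(),np.median(q['xyz'][m],0) if m.any() else 0)
m=(X[...,2]>.098)&(X[...,2]<.109)&(abs(X[...,0]-.56)<.04)&(abs(X[...,1]-.28)<.04); print('stamp top',m.sum(),np.median(X[m],0) if m.any() else 0)
E
python3 g.py 0.558 0.281 0.16 -10.7
```

```text
t: 36.9
tcp_pos: [0.4885, 0.1853, 0.1902]
tool_rot: [0.769, 0.639, -0.001, -0.0]
force: [-0.6, -0.3, -0.4]
finger_gap: 0.003
gripper_force: 0.0
-0.06 205 0.052671971634927095
0 209 0.05226757064791565
0.07 398 0.05240164268039582
stamp 60 [0.5441 0.2862 0.1026]
stamp top 0 0
turn first [-0.0115  0.0084 -0.0039]
shift after turn [0.1359 0.0629 0.0377] rows 2.4702728172323334 t 37.0 gap -0.004592350408001294 q [ 0.1454  0.4678  1.7458 -0.0006  0.9296  0.333 ]
```

View pics/top6.png

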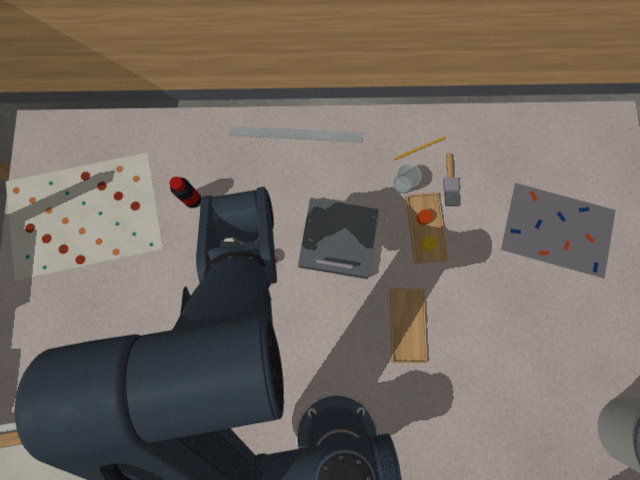

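The lid is flat and shut (342,237), and the tray holds rust (425,217) and yellow (430,243). Now the stamp, with the fingers shut.

```bash
python3 -m pendant '[[[0.0453,0.021,0.0125,0,0,0,0],[0.0453,0.021,0.0125,0,0,0,0],[0.0453,0.021,0.0125,0,0,0,0],[0,0,0,0,0,0,0],[0,0,0,0,0,0,0]]]'
python3 g.py 0.558 0.281 0.104 -10.7
python3 - <<'E'
from h import *
p=snap("wrist"); X=p['xyz']; H,S=p['hsv'][...,0],p['hsv'][...,1]
m=(X[...,2]>.095)&(X[...,2]<.112)&(S>120)&((H<10)|(H>170))
for k,n,ce in comps(m,200): print(n,ce,X[k].min(0),X[k].max(0),np.median(X[k],0))
E
```

```text
t: 37.5
tcp_pos: [0.5585, 0.2803, 0.1597]
tool_rot: [0.77, 0.638, -0.001, -0.0]
force: [-0.1, -0.9, -0.6]
finger_gap: 0.004
gripper_force: 0.0
turn first [-0.0176  0.014  -0.0102]
shift after turn [ 0.0008 -0.0007  0.0696] rows 1.1140450152556225 t 37.5 gap 0.0038268654676286676 q [ 0.2868  0.6306  1.5076 -0.0006  1.006   0.4751]
4420 [321.84547511 253.02375566] [0.5364972  0.2652465  0.09505754] [0.57802159 0.30371047 0.10560933] [0.55801829 0.28624861 0.10343586]
```

```bash
python3 -m pendant '[[[0.001,0,0.025,0,0,0,0],[0,0,0.02,0,0,0,0],[0,0,0.01,0,0,0,0],[0,0,0.008,0,0,0,0],[0,0,0.006,0,0,0,0],[0,0,0.003,0,0,0,0],[0,0,0,0,0,0,0]]]'
```

```text
t: 38.25
tcp_pos: [0.5575, 0.2805, 0.1045]
tool_rot: [0.77, 0.638, -0.002, 0.0]
force: [-4.6, -4.0, 9.4]
finger_gap: -0.003
gripper_force: 4.7
```

```bash
python3 -m pendant '[[[0,0,0.002,0,0,0,0],[0,0,0.001,0,0,0,0],[0,0,0,0,0,0,0],[0,0,0,0,0,0,0]]]'
```

```text
t: 38.65
tcp_pos: [0.5576, 0.2806, 0.104]
tool_rot: [0.77, 0.638, -0.002, 0.0]
force: [-6.2, -5.6, 17.0]
finger_gap: 0.005
gripper_force: 8.5
```

The force rose from 9 to 17 N while the head moved only 0.5 mm, so it is at the stop. I lift off, move away and check everything.

```bash
python3 -m pendant '[[[0,0,-0.02,0,0,0,0],[0,0,-0.04,0,0,0,0],[0,0,-0.06,0,0,0,0],[0,0,-0.06,0,0,0,0],[0,-0.06,0,0,0,0,0],[0,-0.06,0,0,0,0,0],[0,-0.06,0,0,0,0,0],[0,0,0,0,0,0,0],[0,0,0,0,0,0,0],[0,0,0,0,0,0,0]]]'
python3 - <<'E'
from h import *
p=snap("side","side7"); X=p['xyz']
m=(X[...,2]>.085)&(X[...,2]<.112)&(abs(X[...,0]-.56)<.03)&(abs(X[...,1]-.28)<.03); print('stamp z',m.sum(),np.percentile(X[m][:,2],[50,90,98]))
E
```

```text
t: 39.65
tcp_pos: [0.419, 0.3094, 0.2454]
tool_rot: [0.77, 0.638, 0.001, 0.001]
force: [0.1, 0.1, 0.7]
finger_gap: 0.005
gripper_force: 0.0
stamp z 193 [0.10264534 0.10523456 0.10661355]
```

View pics/side7.png

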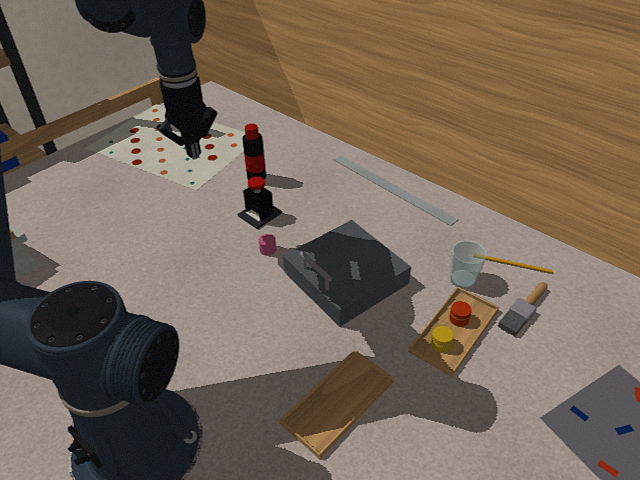

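The side view shows the lid shut (345,270), the two wrong pots in the tray at (460,313) and (443,340), and the stamp head back up (257,184). The bystanders are unmoved, so I hand in.

```bash
python3 -c "
from station import job; print(job.sign_off())"
```

```text
the job is handed in; nothing more can be done
None
```

I handed the job in after about 40 s of robot time: the misplaced rust and yellow pots are in the tray, the bench rust and purple pots stand in their own colours, the lid is shut, and the stamp was pressed to its stop and sprang back; sign-off returned no verdict.

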